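# Height check of two loaded carriers at the exposure unit

## Robot

A 6-joint arm with a two-finger parallel gripper is mounted at the origin on the work surface. World frame = base frame: x ahead of the robot, y to its left, z up, the work surface at z = 0. Lengths are in m, angles in degrees, forces in N, time in s.
With the tool pointing down it reaches from about 0.4 to 0.825 m from the base axis. Payload 7 kg.
Tool frame: the origin (TCP) lies on the front face of the gripper's body, between the roots of the fingers; the fingertips stand 66 mm ahead of it and the grasp point (between the pads) lies 47 mm ahead of it; z points along the fingers, y is the line along which they close (so a half turn about z gives the same grasp; the last joint's range is limited). The gripper opens to 88 mm and grips with 3 to 60 N. Pads are 19 mm wide; open, the fingers measure 130 mm over their backs; the gripper's body (78 mm by 193 mm) begins 47 mm behind the grasp point.
Start: joints at [-48.008, 20.546, 0.682, 0, -70.136, -16.507], TCP at [0.29, -0.609, 0.292] pointing down, gripper open.
Joint ranges: [-176.03, 176.03], [-82.01, 121.73], [-58.28, 71.71], [-173.87, 95.51], [-174.79, -0.11], [-173.66, 173.66]. Speed limits (degrees/s): [136.94, 136.94, 172.46, 180, 180, 180].

## Interface

Orientations are given as [roll, pitch, yaw] about the fixed x, y, z axes, in that order (R = Rz(yaw) Ry(pitch) Rx(roll)).
In Python, from plant import ctrl gives the robot as it stands.
- The arm moves only by the tool send_rows, never from a script. Its argument "deltas" is a list of rows, each a list of 2 entries, a list of its own where there are three numbers: the shift along the tool's x, y, z each as a share of 800 mm, from -1 to 1, then the turn about the tool's z as a share of 90 degrees, from -1 to 1. A call has exactly 5 rows; each row is the pose to reach, as a shift and turn from the pose commanded when the call began, along the tool's axes at that moment; what a row does not reach only later rows make up. A row lasts 1/12 s, in which the tool goes at most 41.7 mm and 7.16 degrees, less where a joint would pass 70% of its speed; a pose out of reach is approached as far as the arm can. A call with a number of a shift or a turn outside -1 to 1 is refused whole. A call with a gripper value outside its range is refused whole. "gripper" is the opening, from 0 (shut) to 1 (fully open), set as the call begins (left out, the last holds). The fingers move at their own pace and stop on an object; the grip force is fixed at half the most. Time passes only in rows, so rows that repeat a pose let the fingers close, or fill a call up. It gives the time, the measured TCP pose, the force, the opening and the grip force at its end, in the units of the state.
- ctrl.get_obs(): the state, without advancing time (a new reading comes with each control period).
- ctrl.snapshot(name): name is "scene" or "top" or "wrist"; returns a dict with "color" (480x640x3 uint8, red, green, blue), "vertical_fov" (degrees; the focal length in pixels is half the picture's height over the tangent of half this angle, whatever the lens; pixels are square), "cx", "cy" (the principal point, pixels), "rvec" (rotation vector, rad) and "tvec" (3), from world to camera coordinates, as OpenCV has them. Camera axes: x right, y down, z forward; pixel columns grow to the right and rows downward; lengths in m; the calibration is good to about 2 mm. A picture is of the moment at which its call begins. There is no depth.
- ctrl.close_job(): hands the job in; it is judged then, once.
Trained networks look in a picture, given as the dict that the camera call returned (one of the last four; its "shot" number tells which), for a name from the list of things; names that differ only in an ending like _2 or _b are one class to them, and where a whole thing is asked for, a point or a joint stands for the part that bears it (a point fixed in the world has none). Each returns a list of dicts, best first, with "conf" (0 to 1); they miss things now and then, are a little off and sometimes report something else, mostly with a low value. They report only what shows in the picture. A call takes as long as a camera call.
- ctrl.boxes_of(picture, thing): "xy" ([column, row] as shares, 0 to 1, of the picture: columns of its width, rows of its height, amid what is visible of it).
- ctrl.cut_out(picture, thing): "pixels" (480x640 bool, what is visible of it) and "xy" ([column, row] as shares, 0 to 1, of the picture: columns of its width, rows of its height, amid what is visible of it).
The state is a dict: "clock": time; "joint_pos": joint angles; "qvel": joint speeds; "tau": joint torques, N m; "tool_pos": TCP position; "orientation": TCP orientation; "force": force on the tool from outside, world axes, zero at the start; "moment": the same for the moment, N m; "opening": finger opening in m; "gripper_force": force on a finger pad.
Only numpy, scipy, OpenCV 4.12 (cv2) and the standard library are available. Lean on these libraries where they do the work, as an engineer would, in place of code of your own. Each camera call takes 0.05 s, during which the arm holds its last target. There are 200 camera calls.

## Task

Check both blue carriers at the height bar of the loading track, sliding them along the bench without lifting them: one holds a blank that is too tall. Push each one nose first along a lane under the yellow bar; the one that clears goes through until it rests against the lane's stop, and the one that you feel catch on the bar is drawn back out and left lying wholly on the red bay. Push gently and never force a carrier against bar, rails or stop, keep the robot itself off the bar, and leave everything else on the bench alone.

Things in the scene. Friction and masses are not known exactly. Their poses are not given: they have to be found in the camera images.
- carrier_a_plate (a point): Carrier a, one of two alike, blue: middle of its square plate, 9 mm above its underside (half-way up). The plate is 80 x 80 x 18 mm, with a round steel blank (50 mm diameter) standing proud in its pocket. x axis: forwards, from handle to nose (nose edge 40 mm ahead of this point); z up. With its blank it weighs 0.45 to 0.7 kg; slides easily (1 to 2 N unless pressed down).
- carrier_a_handle (a point): Carrier a: middle of its black upright handle, 80 mm behind the plate's middle, 34 mm above the bench. The handle is 24 mm long (along the carrier's x), 12 mm thick (along y), its top 48 mm above the bench; it stands on a tongue 36 mm wide, 6 mm thick, that ends 92 mm behind the plate's middle. Axes as the plate's.
- carrier_b_plate (a point): Carrier b, one of two alike, blue: middle of its square plate, 9 mm above its underside (half-way up). The plate is 80 x 80 x 18 mm, with a round steel blank (50 mm diameter) standing proud in its pocket. x axis: forwards, from handle to nose (nose edge 40 mm ahead of this point); z up. With its blank it weighs 0.45 to 0.7 kg; slides easily (1 to 2 N unless pressed down).
- carrier_b_handle (a point): Carrier b: middle of its black upright handle, 80 mm behind the plate's middle, 34 mm above the bench. The handle is 24 mm long (along the carrier's x), 12 mm thick (along y), its top 48 mm above the bench; it stands on a tongue 36 mm wide, 6 mm thick, that ends 92 mm behind the plate's middle. Axes as the plate's.
- track: Fixed twin-lane loading track in front of a white exposure unit. Origin on the bench below the middle of the yellow bar; x axis: the loading direction, towards the unit; z up. Two lanes lie side by side along x. Black rubber stops (they give about 1 mm) have their faces at x = +80 mm: a carrier home there has its plate's middle at x = +40 mm and its handle at x = -40 mm, still on the near side of the bar.
- lane_left (a point): Bench point on the left lane's middle line (track y = +53.5 mm), below the bar; axes as the track's. The lane is 83 mm wide between rails 10 mm high that run from x = -75 to +80 mm and flare open as a lead-in from x = -75 back to -113 mm (each side opens by 8 to 10 mm). Either carrier may go in either lane.
- lane_right (a point): The same for the right lane (track y = -53.5 mm).
- bar: Yellow height bar, fixed and rigid, bridging both lanes. Origin at the middle of its underside, 22 mm above the bench; 14 mm along track x, 14 mm tall, 242 mm long. A good blank stands 2 mm lower than its underside, a too tall one 2 mm higher: that one meets the bar's near face when its carrier's plate middle is at track x of about -32 mm.
- bay: The reject bay: a red rectangle let into the bench, flush with it, 220 mm along its x (which points roughly the same way as the loading direction) by 200 mm along its y. Origin at its middle.
- spare_blank: Bystander, to be left alone: loose steel blank standing on the bench, 50 mm diameter, 16 mm high. Origin at the middle of its underside.
- dish: Bystander, to be left alone: round glass dish, 96 mm diameter, 18 mm high. Origin at the middle of its underside.
- tweezers: Bystander, to be left alone: steel tweezers lying on the bench, 120 mm long. Origin at the middle of its underside.
- resist_bottle: Bystander, to be left alone: amber bottle, 64 mm diameter, 150 mm high. Origin at the middle of its underside.
- wafer_box: Bystander, to be left alone: round white wafer box, 120 mm diameter, 28 mm high. Origin at the middle of its underside.
- swab_brush: Bystander, to be left alone: small brush lying on the bench, about 200 mm long. Origin at the middle of its underside.

How it is judged:
By the outcome, as a careful person would: the job done as asked, in the order asked, and still so for the second after the job is handed in, with the robot touching nothing.
It also fails if it takes over 72 s, if anything falls off the work surface, if the arm or the gripper's body presses on something with over 40 N, if the wrist force passes 120 N, or if a joint passes its speed limit or range.

## Working session

There is one attempt and no reset: what is moved stays moved. The work goes in short steps, Python scripts to look and compute and a tool call to move; the robot and the scene stay as the last step left them, time stands still between calls to the robot, and variables do not carry over. Pictures are saved under pics/ and viewed, at most 10 in all, crops included, and the job is handed in when it is done.

Besides the shell and the picture viewer there is one more tool, called after "Request:" as name(argument=value, ...), one argument or row to a line, values as JSON. send_rows: Moves the arm, as the interface text tells. Shift numbers are shares of 800 mm and turn numbers shares of 90 degrees, none past 1 either way. Its arguments: {"type":"object","properties":{"deltas":{"type":"array","items":{"type":"array"}},"gripper":{"type":"number"}},"required":["deltas"]}

```bash
ls; mkdir -p pics
cat > h.py <<'E'
import numpy as np, cv2
from plant import ctrl
def cam(p):
    h=p["color"].shape[0]; f=h/2/np.tan(np.radians(p["vertical_fov"])/2)
    return np.array([[f,0,p["cx"]],[0,f,p["cy"]],[0,0,1]]),cv2.Rodrigues(np.array(p["rvec"],float))[0],np.array(p["tvec"],float).ravel()
def w(p,px,z):
    K,R,t=cam(p); d=R.T@np.linalg.inv(K)@np.array([px[0],px[1],1.]); c=-R.T@t
    return c+d*(z-c[2])/d[2]
def proj(p,P):
    K,R,t=cam(p); return cv2.projectPoints(np.atleast_2d(np.array(P,float)),np.array(p["rvec"],float),t,K,None)[0][:,0]
def save(p,n): cv2.imwrite("pics/%s.png"%n,cv2.cvtColor(p["color"],cv2.COLOR_RGB2BGR))
E
python3 - <<'E'
from h import *
o=ctrl.get_obs();print(o)
for n in["top","scene"]:
    p=ctrl.snapshot(n);save(p,n)
    print(n,p["vertical_fov"],p["cx"],p["cy"],p["shot"], cam(p)[1].round(3).tolist(), (-cam(p)[1].T@cam(p)[2]).round(3))
    for t,z in[("carrier_a_plate",.018),("carrier_a_handle",.048),("track",0),("bar",.036),("bay",0),("lane_left",0),("spare_blank",.016),("dish",.01),("resist_bottle",.07),("wafer_box",.028),("swab_brush",.01),("tweezers",0)]:
        for d in ctrl.boxes_of(p,t)[:3]:
            px=np.array(d["xy"])*[640,480]; print(t,round(d["conf"],2),px.round(0),w(p,px,z).round(3))
E
```

```text
pics
{'clock': 0.0, 'joint_pos': array([-4.80107412e+01,  2.05933811e+01,  6.35018898e-01, -1.84842632e-02,
       -7.01347995e+01, -1.65094982e+01]), 'qvel': array([-0.02631711,  0.04184599, -0.06876667,  0.12021059, -0.04870066,
        0.0098312 ]), 'tau': array([ 4.31809076e-05, -5.82713163e+01,  2.93057388e+01,  6.99725837e+00,
        6.95041599e-03, -1.42190734e-04]), 'tool_pos': array([ 0.2902351 , -0.60901886,  0.29121522]), 'orientation': array([ 1.79905741e+02, -9.81657789e-03, -1.54526527e+02]), 'force': array([-0.89930142,  0.21110312, -0.73320232]), 'moment': array([-0.02387436,  0.04597293,  0.03023809]), 'gripper_force': 0.0, 'opening': 0.08738390344070243}
top 47.4933206126167 316.87836017976554 236.9208565958287 1 [[0.025, -1.0, -0.015], [-0.994, -0.024, -0.109], [0.109, 0.017, -0.994]] [ 0.415 -0.097  1.078]
carrier_a_plate 0.73 [310. 178.] [ 0.648 -0.061  0.018]
carrier_a_plate 0.53 [514. 295.] [ 0.428 -0.46   0.018]
carrier_a_handle 0.94 [309. 177.] [ 0.644 -0.061  0.048]
track 0.89 [ 88. 214.] [0.568 0.382 0.   ]
bar 0.77 [143. 222.] [0.551 0.259 0.036]
lane_lef
[... 617 characters left out ...]
7]] [ 1.233 -0.268  0.839]
carrier_a_plate 0.79 [341. 293.] [ 0.659 -0.071  0.018]
carrier_a_handle 0.71 [341. 296.] [ 0.688 -0.079  0.048]
track 0.78 [517. 213.] [0.542 0.436 0.   ]
bar 0.87 [462. 220.] [0.552 0.27  0.036]
bay 0.67 [312. 233.] [ 0.454 -0.077 -0.   ]
bay 0.56 [239. 284.] [ 0.555 -0.277  0.   ]
lane_left 0.69 [519. 211.] [0.538 0.446 0.   ]
spare_blank 0.71 [352. 337.] [ 0.767 -0.083  0.016]
spare_blank 0.7 [341. 291.] [ 0.653 -0.069  0.016]
dish 0.88 [273. 352.] [ 0.75 -0.24  0.01]
resist_bottle 0.6 [475. 295.] [0.78  0.171 0.07 ]
wafer_box 0.72 [218. 202.] [ 0.304 -0.283  0.028]
swab_brush 0.81 [149. 259.] [ 0.43  -0.465  0.01 ]
tweezers 0.61 [417. 319.] [0.758 0.064 0.   ]
```

View pics/top.png

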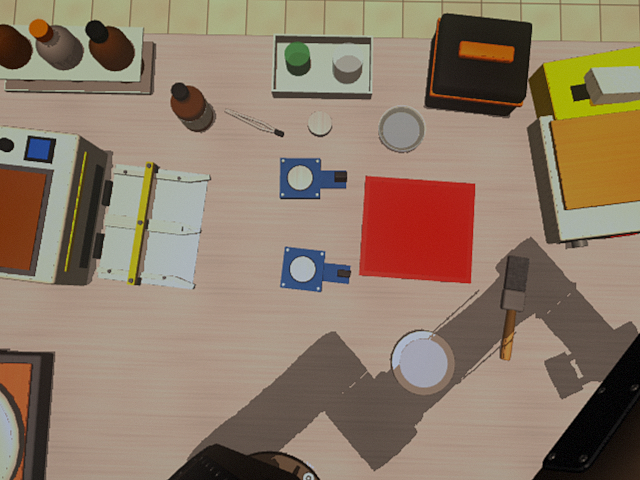

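View pics/scene.png

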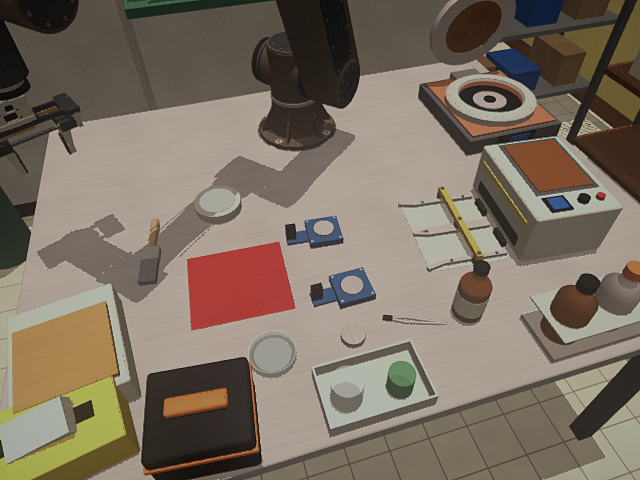

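The top view shows two blue carriers at px (300,178) and (302,268), with their noses pointing left (+y). The track is at (150,225), the red bay at (418,230), and the bottle at (190,107) near the track's far corner. The scene view agrees.

```bash
cat >> h.py <<'E'
def comps(m,amin):
    n,l,s,c=cv2.connectedComponentsWithStats(m.astype(np.uint8)); return [l==i for i in range(1,n) if s[i,4]>amin]
def rect(p,m,z):
    c=max(cv2.findContours(m.astype(np.uint8),cv2.RETR_EXTERNAL,cv2.CHAIN_APPROX_NONE)[0],key=len)[:,0]
    W=np.array([w(p,q,z)[:2] for q in c])*1000
    b=cv2.boxPoints(cv2.minAreaRect(W.astype(np.float32))); 
    e=b[1]-b[0],b[2]-b[1]; l=max(e,key=np.linalg.norm)
    return b.mean(0).round(1),sorted(float(round(np.linalg.norm(x),1)) for x in e),round(float(np.degrees(np.arctan2(l[1],l[0]))%180),2)
E
python3 - <<'E'
from h import *
p=ctrl.snapshot("top"); im=p["color"].astype(int); r,g,b=im[...,0],im[...,1],im[...,2]
hsv=cv2.cvtColor(p["color"],cv2.COLOR_RGB2HSV)
red=(r>150)&(g<70)&(b<70)
for m in comps(red,2000): print("red",rect(p,m,0))
yel=(r>130)&(g>110)&(b<80)
for m in comps(yel,150): print("yel",rect(p,m,.036), np.argwhere(m).mean(0))
blue=(b>90)&(b>r*1.8)&(b>g*1.3)
bl=cv2.morphologyEx(blue.astype(np.uint8),cv2.MORPH_CLOSE,np.ones((5,5)))
for m in comps(bl>0,500):
    k=m.astype(np.uint8); c=cv2.findContours(k,cv2.RETR_EXTERNAL,cv2.CHAIN_APPROX_NONE)[0]; cv2.drawContours(k,c,-1,1,-1)
    o=cv2.morphologyEx(k,cv2.MORPH_OPEN,np.ones((27,27)))
    print("plate",rect(p,o,.018), np.argwhere(o).mean(0)[::-1], rect(p,k,.018))
dark=(im.max(2)<60); roi=np.zeros_like(dark); roi[160:290,325:356]=1
for m in comps(dark&roi,30):
    q=np.argwhere(m).mean(0)[::-1]; print("handle",m.sum(),q,w(p,q,.044))
big=cv2.resize(p["color"][90:300,90:360],None,fx=2.9,fy=2.8,interpolation=cv2.INTER_CUBIC)
cv2.imwrite("pics/crop.png",big[...,::-1])
E
```

```text
red (array([ 553.7, -277.1], dtype=float32), [198.39999389648438, 219.10000610351562], 87.2)
yel (array([ 759.5, -630.1], dtype=float32), [193.5, 307.8999938964844], 7.06) [133.91528475 594.69023027]
yel (array([610.1, 258.6], dtype=float32), [13.699999809265137, 119.19999694824219], 174.21) [192.12169312 144.6005291 ]
yel (array([488.6, 270.2], dtype=float32), [13.199999809265137, 119.5999984741211], 174.54) [252.6928934  135.04822335]
plate (array([648.3, -42.2], dtype=float32), [74.5999984741211, 75.69999694824219], 91.3) [300.  177.5] (array([648.8, -67.1], dtype=float32), [78.5999984741211, 128.5], 91.24)
plate (array([467.5, -54.3], dtype=float32), [73.80000305175781, 76.0], 91.39) [303.27854785 268.87326733] (array([465.2, -77.9], dtype=float32), [78.0, 129.39999389648438], 84.85)
handle 110 [340.49090909 176.5       ] [ 0.64612442 -0.12179096  0.044     ]
```

View pics/crop.png

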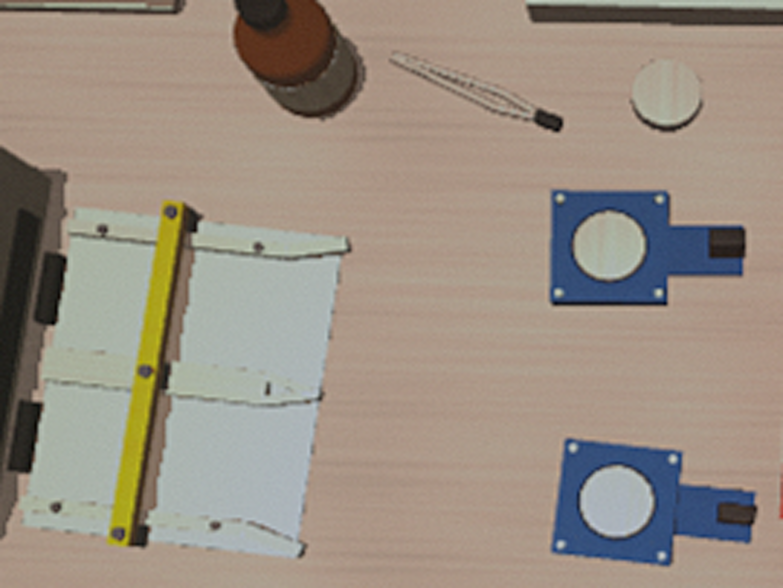

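Request:
send_rows(
  deltas=[
    [[-0.447,0.445,0.114],-0.659],
    [[-0.447,0.445,0.114],-0.659],
    [[-0.447,0.445,0.114],-0.659],
    [[-0.447,0.445,0.114],-0.659],
    [[-0.447,0.445,0.114],-0.659],
  ],
  gripper=0.6,
)

```text
clock: 1.77
tool_pos: [0.3595, -0.4146, 0.2549]
orientation: [-180.0, -0.0, -118.4]
force: [1.8, 0.2, -0.1]
opening: 0.0595
gripper_force: 0.0
```

```bash
cat >> h.py <<'E'
def to(x,y,z,yaw):
    o=ctrl.get_obs(); a=np.radians(o["orientation"][2]); d=np.array([x,y,z])-o["tool_pos"]
    X=np.array([np.cos(a),np.sin(a),0]);Y=np.array([np.sin(a),-np.cos(a),0])
    print("t",round(o["clock"],2),o["tool_pos"].round(4),o["orientation"].round(2),"F",o["force"].round(1),"op",round(o["opening"],4),o["gripper_force"])
    print("shares",[round(v/.8,4) for v in(d@X,d@Y,-d[2])],"turn",round(-((yaw-o["orientation"][2]+180)%360-180)/90,4))
E
python3 -c "
from h import *
to(.46,-.134,.2,-95.2)"
```

```text
t 1.77 [ 0.3595 -0.4146  0.2549] [-179.97   -0.   -118.38] F [ 1.8  0.2 -0.1] op 0.0595 0.0
shares [np.float64(-0.3683), np.float64(0.0562), np.float64(0.0686)] turn -0.2576
```

Request:
send_rows(
  deltas=[
    [[-0.365,0.056,0.069],-0.258],
    [[-0.365,0.056,0.069],-0.258],
    [[-0.365,0.056,0.069],-0.258],
    [[-0.365,0.056,0.069],-0.258],
    [[-0.365,0.056,0.069],-0.258],
  ],
)

```text
clock: 2.18
tool_pos: [0.4297, -0.2219, 0.217]
orientation: [-179.9, -0.0, -95.3]
force: [1.2, -0.2, 0.2]
opening: 0.0526
gripper_force: 0.0
```

Request:
send_rows(
  deltas=[
    [[-0.09,0,0],0],
    [[-0.09,0,0],0],
    [[-0.09,0,0],0],
    [[-0.09,0,0],0],
    [[-0.09,0,0],0],
  ],
)

```text
clock: 2.6
tool_pos: [0.4364, -0.152, 0.2171]
orientation: [-180.0, -0.0, -95.4]
force: [-0.0, -0.3, -0.4]
opening: 0.0529
gripper_force: 0.0
```

```bash
python3 -c "
from h import *
p=ctrl.snapshot('wrist');save(p,'w1')
to(.46,-.134,.2,-95.2)
print(cam(p)[1].round(2).tolist(),(-cam(p)[1].T@cam(p)[2]).round(3))
for t,z in [('carrier_a_handle',.048),('carrier_a_plate',.018)]:
  for d in ctrl.cut_out(p,t)[:2]:
    m=d['pixels'];q=np.array(d['xy'])*[640,480];print(t,d['conf'],q,w(p,q,z),rect(p,m,z))
"
```

```text
t 2.65 [ 0.4362 -0.1525  0.217 ] [-179.98   -0.    -95.49] F [-0.  -0.6 -0.3] op 0.0523 0.0
shares [np.float64(-0.0259), np.float64(-0.0274), np.float64(0.0212)] turn -0.0033
[[-1.0, 0.09, 0.0], [0.09, 0.96, 0.28], [0.03, 0.27, -0.96]] [ 0.429 -0.225  0.308]
carrier_a_plate 0.69 [ 61.184 276.192] [ 0.6475401  -0.12821862  0.018     ] (array([ 646.9, -127.2], dtype=float32), [20.5, 63.400001525878906], 13.69)
```

View pics/w1.png

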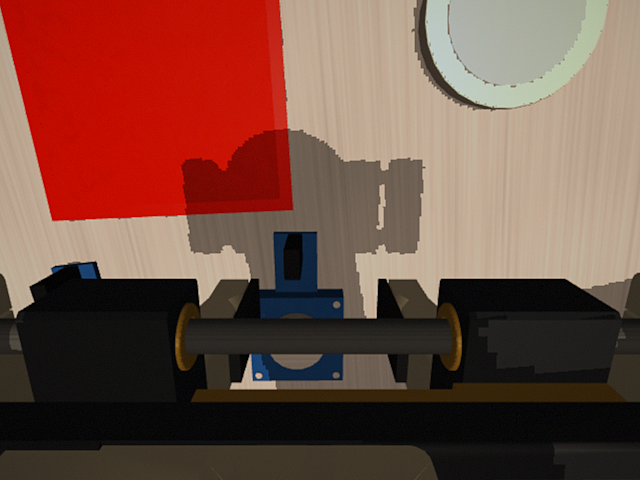

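The wrist view shows carrier N's tongue end at row 233 (columns 274–317), its handle at (293,257), and plate screws at (337,305), (258,377) and (336,377).

Run:
```python
from h import *
p=ctrl.snapshot('wrist');
for q,z in [((274,233),.006),((317,233),.006),((274,289),.006),((318,289),.006),((337,305),.018),((258,377),.018),((336,377),.018),((343,290),.018),((343,380),.018),((252,380),.018)]: print(q,(w(p,q,z)*1000).round(1))
im=p["color"][225:300,268:325]; cv2.imwrite("pics/w1c.png",cv2.resize(im,None,fx=9,fy=7.5,interpolation=cv2.INTER_NEAREST)[...,::-1].clip(0,80)*3)
```

```text
(274, 233) [ 472.6 -146.4    6. ]
(317, 233) [ 437.6 -143.     6. ]
(274, 289) [478.8 -97.2   6. ]
(318, 289) [441.5 -93.7   6. ]
(337, 305) [426.7 -83.2  18. ]
(258, 377) [501.4 -20.7  18. ]
(336, 377) [433.3 -14.2  18. ]
(343, 290) [420.7 -96.1  18. ]
(343, 380) [427.4 -10.5  18. ]
(252, 380) [507.1 -18.2  18. ]
```

View pics/w1c.png

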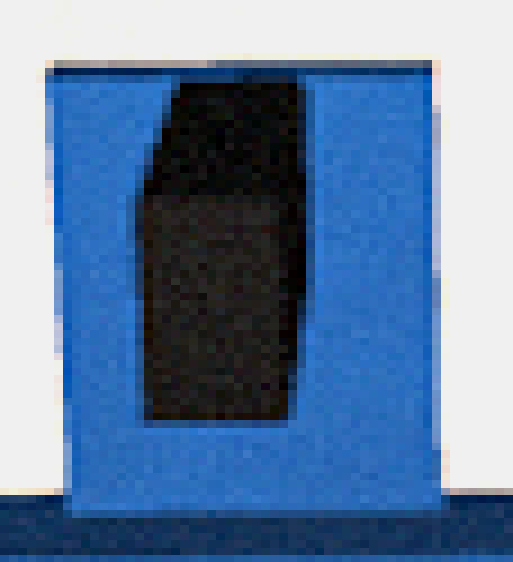

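Request:
send_rows(
  deltas=[
    [[-0.0283,-0.0228,0.02],0],
    [[-0.0283,-0.0228,0.06],0],
    [[-0.0283,-0.0228,0.1],0],
    [[-0.0283,-0.0228,0.14],0],
    [[-0.0283,-0.0228,0.155],0],
  ],
)

```text
clock: 3.22
tool_pos: [0.4543, -0.1323, 0.0892]
orientation: [179.7, -0.0, -95.6]
force: [-0.6, -0.2, -0.6]
opening: 0.0526
gripper_force: 0.0
```

```bash
python3 -c "
from h import *
to(.4565,-.1317,.081,-95.4)"
```

```text
t 3.22 [ 0.4543 -0.1323  0.0892] [ 1.7972e+02 -3.0000e-02 -9.5630e+01] F [-0.6 -0.2 -0.6] op 0.0526 0.0
shares [np.float64(-0.001), np.float64(-0.0027), np.float64(0.0102)] turn -0.0025
```

Request:
send_rows(
  deltas=[
    [[-0.001,-0.0025,0.003],-0.003],
    [[-0.001,-0.0025,0.006],-0.003],
    [[-0.001,-0.0025,0.009],-0.003],
    [[-0.001,-0.0025,0.009],-0.003],
    [[-0.001,-0.0025,0.009],-0.003],
  ],
)

```text
clock: 3.63
tool_pos: [0.4592, -0.1308, 0.0866]
orientation: [-179.9, 0.0, -95.2]
force: [0.2, 0.5, -0.8]
opening: 0.0527
gripper_force: 0.0
```

Request:
send_rows(
  deltas=[
    [[0,0,0],0],
    [[0,0,0],0],
    [[0,0,0],0],
    [[0,0,0],0],
    [[0,0,0],0],
  ],
  gripper=0.0,
)

```text
clock: 4.05
tool_pos: [0.4586, -0.1307, 0.0858]
orientation: [-180.0, 0.0, -95.2]
force: [0.1, 0.2, 0.8]
opening: 0.0247
gripper_force: 0.0
```

Request:
send_rows(
  deltas=[
    [[0,0,0],0],
    [[0,0,0],0],
    [[0,0,0],0],
    [[0,0,0],0],
    [[0,0,0],0],
  ],
)

```text
clock: 4.47
tool_pos: [0.4584, -0.1307, 0.0856]
orientation: [180.0, -0.0, -95.2]
force: [-1.3, 1.7, 2.3]
opening: 0.0119
gripper_force: 30.0
```

Run:
```python
from h import *
to(.46,-.131,.081,-95.4)
p=ctrl.snapshot("top"); im=p["color"].astype(int); r,g,b=im[...,0],im[...,1],im[...,2]
# bar screws / lane rails for track pose check: project model corners
O=np.array([549.4,264.4]);a=np.radians(84.55);X=np.array([np.cos(a),np.sin(a)]);Y=np.array([-X[1],X[0]])
v=p["color"].copy()
for x in(-113,-75,80):
    for y,z in((95,10),(12,10),(-12,10),(-95,10)):
        P=np.append((O+X*x+Y*y)/1000,z/1000); q=proj(p,P)[0]; cv2.circle(v,(int(q[0]*1+.5),int(q[1]+.5)),1,(255,0,255),-1)
cv2.imwrite("pics/t2.png",cv2.resize(v[140:320,80:360],None,fx=2.8,fy=2.8,interpolation=cv2.INTER_NEAREST)[...,::-1])
```

```text
t 4.47 [ 0.4584 -0.1307  0.0856] [179.98  -0.   -95.21] F [-1.3  1.7  2.3] op 0.0119 29.98051553964615
shares [np.float64(0.0002), np.float64(-0.002), np.float64(0.0058)] turn 0.0021
```

View pics/t2.png

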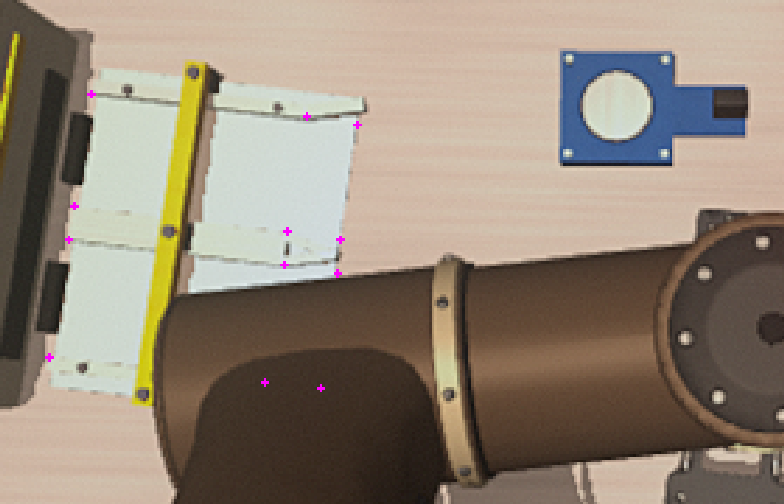

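The carrier is gripped (opening 11.9 mm, 30 N). Carrier N is almost in line with the left lane, so I'll push along the track's x.

Request:
send_rows(
  deltas=[
    [[-0.01,-0.0003,0],0.001],
    [[-0.03,-0.0003,0],0.002],
    [[-0.055,-0.0003,0],0.0027],
    [[-0.08,-0.0003,0],0.0027],
    [[-0.1,-0.0003,0],0.0027],
  ],
)

```text
clock: 4.93
tool_pos: [0.4661, -0.0502, 0.0856]
orientation: [-180.0, -0.0, -95.5]
force: [-0.2, -3.2, 1.4]
opening: 0.0117
gripper_force: 30.0
```

```bash
cat >> h.py <<'E'
O=np.array([549.4,264.4]);A=np.radians(84.55);X=np.array([np.cos(A),np.sin(A)]);Y=np.array([-X[1],X[0]])
def tr(tx,ty,z=.0856,yaw=-95.45):
    d=ctrl.get_obs(); q=d["tool_pos"][:2]*1000-O; f=d["force"][:2]; print("track xy",(q@X).round(1),(q@Y).round(1),"Ft",(f@X).round(1),(f@Y).round(1))
    P=(O+X*tx+Y*ty)/1000; to(P[0],P[1],z,yaw)
E
python3 -c "
from h import *
tr(-202,53.5)"
```

```text
track xy -321.1 53.0 Ft -3.2 -0.1
t 4.93 [ 0.4661 -0.0502  0.0856] [-1.800e+02 -1.000e-02 -9.548e+01] F [-0.2 -3.2  1.4] op 0.0117 29.984988570213318
shares [np.float64(-0.1488), np.float64(0.0007), np.float64(0.0)] turn -0.0003
```

Request:
send_rows(
  deltas=[
    [[-0.025,0.0003,0],0],
    [[-0.055,0.0005,0],0],
    [[-0.085,0.0006,0],0],
    [[-0.115,0.0006,0],0],
    [[-0.135,0.0006,0],0],
  ],
)

```text
clock: 5.35
tool_pos: [0.4761, 0.0582, 0.0856]
orientation: [-180.0, -0.0, -95.4]
force: [0.1, -5.0, 3.6]
opening: 0.0116
gripper_force: 30.0
```

Run:
```python
from h import *
tr(-150,53.5)
p=ctrl.snapshot("scene"); v=p["color"][150:310,330:570]; cv2.imwrite("pics/s3.png",cv2.resize(v,None,fx=3.3,fy=3.3,interpolation=cv2.INTER_CUBIC)[...,::-1])
```

```text
track xy -212.3 53.4 Ft -5.0 -0.6
t 5.35 [0.4761 0.0582 0.0856] [-179.99   -0.    -95.43] F [ 0.1 -5.   3.6] op 0.0116 29.984493255615234
shares [np.float64(-0.0778), np.float64(0.0001), np.float64(0.0)] turn 0.0002
```

View pics/s3.png

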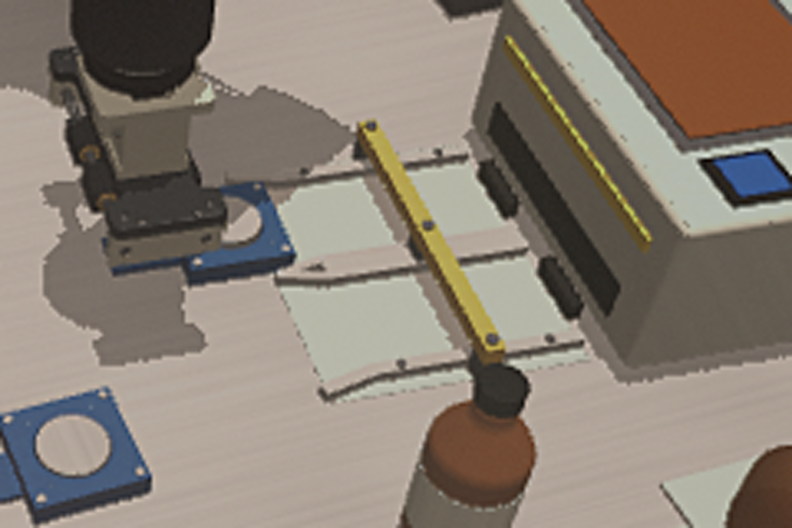

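The scene view shows the carrier's nose at the left lane's mouth, centred (crop px (290,240)). I'll continue slowly.

Request:
send_rows(
  deltas=[
    [[-0.009,0,0],0],
    [[-0.018,0,0],0],
    [[-0.027,0,0],0],
    [[-0.036,0,0],0],
    [[-0.045,0,0],0],
  ],
)

```text
clock: 5.82
tool_pos: [0.4782, 0.0913, 0.0856]
orientation: [179.9, -0.1, -95.5]
force: [-4.9, -7.6, 9.8]
opening: 0.0119
gripper_force: 30.0
```

```bash
python3 -c "
from h import *
tr(-120,53.5)"
```

```text
track xy -179.0 54.4 Ft -8.0 4.2
t 5.82 [0.4782 0.0913 0.0856] [ 1.7988e+02 -1.2000e-01 -9.5500e+01] F [-4.9 -7.6  9.8] op 0.0119 29.9979230761528
shares [np.float64(-0.0738), np.float64(-0.0011), np.float64(0.0)] turn -0.0005
```

Request:
send_rows(
  deltas=[
    [[0.002,0.0005,-0.0005],0],
    [[0.002,0.001,-0.0008],0],
    [[0.002,0.0018,-0.0008],0],
    [[0.002,0.0018,-0.0008],0],
    [[0.002,0.0018,-0.0008],0],
  ],
)

```text
clock: 6.23
tool_pos: [0.4775, 0.0906, 0.086]
orientation: [180.0, -0.0, -95.5]
force: [-0.7, 0.8, -4.4]
opening: 0.0117
gripper_force: 30.0
```

```bash
python3 -c "
from h import *
tr(-120,54.5);print(ctrl.get_obs()['moment'])"
```

```text
track xy -179.8 55.0 Ft 0.8 0.7
t 6.23 [0.4775 0.0906 0.086 ] [ 1.7998e+02 -1.0000e-02 -9.5490e+01] F [-0.7  0.8 -4.4] op 0.0117 29.979766309261322
shares [np.float64(-0.0748), np.float64(-0.0006), np.float64(0.0005)] turn -0.0004
[0.08506524 0.29001352 0.07774431]
```

Request:
send_rows(
  deltas=[
    [[-0.006,0,0.0003],0],
    [[-0.012,0,0.0003],0],
    [[-0.018,0,0.0003],0],
    [[-0.024,0,0.0003],0],
    [[-0.03,0,0.0003],0],
  ],
)

```text
clock: 6.65
tool_pos: [0.4799, 0.1152, 0.086]
orientation: [180.0, -0.0, -95.5]
force: [-1.5, -1.1, -3.5]
opening: 0.012
gripper_force: 30.0
```

```bash
python3 -c "
from h import *
tr(-120,54.5);print(ctrl.get_obs()['moment'])"
```

```text
track xy -155.1 55.0 Ft -1.3 1.3
t 6.65 [0.4799 0.1152 0.086 ] [ 1.7998e+02 -2.0000e-02 -9.5460e+01] F [-1.5 -1.1 -3.5] op 0.012 29.980454742908478
shares [np.float64(-0.0439), np.float64(-0.0007), np.float64(0.0004)] turn -0.0001
[-0.67208901  0.55037737  0.07459377]
```

Request:
send_rows(
  deltas=[
    [[-0.007,0.0003,0.0003],0],
    [[-0.014,0.0005,0.0003],0],
    [[-0.021,0.0005,0.0003],0],
    [[-0.028,0.0005,0.0003],0],
    [[-0.034,0.0005,0.0003],0],
  ],
)

```text
clock: 7.07
tool_pos: [0.4823, 0.1426, 0.0858]
orientation: [-180.0, 0.0, -95.4]
force: [-0.5, -2.3, -2.3]
opening: 0.0119
gripper_force: 30.0
```

Request:
send_rows(
  deltas=[
    [[-0.0015,0,0],0],
    [[-0.003,0,0],0],
    [[-0.0045,0,0],0],
    [[-0.006,0,0],0],
    [[-0.0075,0,0],0],
  ],
)

```text
clock: 7.48
tool_pos: [0.4827, 0.1478, 0.0858]
orientation: [180.0, -0.0, -95.5]
force: [-0.5, -1.6, -3.1]
opening: 0.012
gripper_force: 30.0
```

```bash
python3 -c "
from h import *
tr(-110,55);print(ctrl.get_obs()['moment'])"
```

```text
track xy -122.4 55.3 Ft -1.6 0.4
t 7.48 [0.4827 0.1478 0.0858] [179.99  -0.   -95.47] F [-0.5 -1.6 -3.1] op 0.012 29.98388797044754
shares [np.float64(-0.0155), np.float64(-0.0004), np.float64(0.0002)] turn -0.0003
[-0.61945506  0.32416478 -0.03816356]
```

Request:
send_rows(
  deltas=[
    [[-0.0015,0,0],0],
    [[-0.003,0,0],0],
    [[-0.0045,0,0],0],
    [[-0.006,0,0],0],
    [[-0.006,0,0],0],
  ],
)

```text
clock: 7.9
tool_pos: [0.4833, 0.1529, 0.0858]
orientation: [-180.0, 0.0, -95.5]
force: [-1.2, 0.0, -2.1]
opening: 0.0119
gripper_force: 30.0
```

Request:
send_rows(
  deltas=[
    [[-0.001,0,0],0],
    [[-0.002,0,0],0],
    [[-0.003,0,0],0],
    [[-0.004,0,0],0],
    [[-0.004,0,0],0],
  ],
)

```text
clock: 8.32
tool_pos: [0.4836, 0.156, 0.0858]
orientation: [-180.0, 0.0, -95.5]
force: [0.2, -0.9, -3.0]
opening: 0.0118
gripper_force: 30.0
```

Request:
send_rows(
  deltas=[
    [[-0.001,0,0],0],
    [[-0.002,0,0],0],
    [[-0.003,0,0],0],
    [[-0.0035,0,0],0],
    [[-0.0035,0,0],0],
  ],
)

```text
clock: 8.73
tool_pos: [0.4839, 0.1588, 0.0858]
orientation: [-180.0, 0.0, -95.5]
force: [-0.3, -0.9, -3.4]
opening: 0.0122
gripper_force: 30.0
```

Request:
send_rows(
  deltas=[
    [[-0.001,0,0],0],
    [[-0.002,0,0],0],
    [[-0.003,0,0],0],
    [[-0.0035,0,0],0],
    [[-0.0035,0,0],0],
  ],
)

```text
clock: 9.15
tool_pos: [0.4837, 0.1608, 0.0857]
orientation: [180.0, -0.1, -95.5]
force: [0.6, -6.2, -1.5]
opening: 0.0118
gripper_force: 30.0
```

Request:
send_rows(
  deltas=[
    [[-0.0006,0,0],0],
    [[-0.001,0,0],0],
    [[-0.001,0,0],0],
    [[-0.001,0,0],0],
    [[-0.001,0,0],0],
  ],
)

```text
clock: 9.57
tool_pos: [0.4836, 0.161, 0.0857]
orientation: [179.9, -0.1, -95.5]
force: [-0.3, -6.9, 1.0]
opening: 0.0118
gripper_force: 30.0
```

It catches: about 7 N builds up and the carrier stops at plate x ≈ -30 with no side force. So carrier N is the tall one, and I'll draw it back to the bay.

Request:
send_rows(
  deltas=[
    [[0.01,0,0],0],
    [[0.03,0,0],0],
    [[0.055,0,0],0],
    [[0.08,0,0],0],
    [[0.105,0,0],0],
  ],
)

```text
clock: 9.98
tool_pos: [0.4763, 0.0781, 0.0859]
orientation: [-179.9, 0.1, -95.4]
force: [-0.4, 0.9, -5.1]
opening: 0.0116
gripper_force: 30.0
```

Request:
send_rows(
  deltas=[
    [[0.03,0,0],0],
    [[0.065,0,0],0],
    [[0.1,0,0],0],
    [[0.135,0,0],0],
    [[0.17,0,0],0],
  ],
)

```text
clock: 10.4
tool_pos: [0.4632, -0.058, 0.0859]
orientation: [-179.9, 0.0, -95.4]
force: [0.6, -0.0, -5.2]
opening: 0.0118
gripper_force: 30.0
```

```bash
python3 -c "
from h import *
to(.5486,-.3309,.0855,-95.45)"
```

```text
t 10.4 [ 0.4632 -0.058   0.0859] [-1.7993e+02  4.0000e-02 -9.5430e+01] F [ 0.6 -0.  -5.2] op 0.0118 29.988627433776855
shares [np.float64(0.3295), np.float64(-0.1386), np.float64(0.0005)] turn 0.0002
```

Request:
send_rows(
  deltas=[
    [[0.02,0,0.0006],0],
    [[0.055,0,0.0006],0],
    [[0.09,-0.005,0.0006],0],
    [[0.125,-0.02,0.0006],0],
    [[0.16,-0.04,0.0006],0],
  ],
)

```text
clock: 10.82
tool_pos: [0.4824, -0.1885, 0.0857]
orientation: [-180.0, 0.0, -95.4]
force: [0.4, 1.5, -3.5]
opening: 0.0122
gripper_force: 30.0
```

Request:
send_rows(
  deltas=[
    [[0.033,-0.02,0],0],
    [[0.068,-0.044,0],0],
    [[0.103,-0.068,0],0],
    [[0.13,-0.085,0],0],
    [[0.15,-0.095,0],0],
  ],
)

```text
clock: 11.23
tool_pos: [0.5487, -0.3164, 0.0857]
orientation: [-179.9, -0.0, -95.5]
force: [-0.1, 4.7, 5.2]
opening: 0.0118
gripper_force: 30.0
```

```bash
python3 -c "
from h import *
to(.5486,-.3309,.0855,-95.45)"
```

```text
t 11.23 [ 0.5487 -0.3164  0.0857] [-1.7988e+02 -2.0000e-02 -9.5490e+01] F [-0.1  4.7  5.2] op 0.0118 29.991509914398193
shares [np.float64(0.0181), np.float64(-0.0016), np.float64(0.0003)] turn -0.0005
```

Request:
send_rows(
  deltas=[
    [[0.006,0,0],0],
    [[0.011,0,0],0],
    [[0.013,0,0],0],
    [[0.013,0,0],0],
    [[0.013,0,0],0],
  ],
)

```text
clock: 11.65
tool_pos: [0.5461, -0.3239, 0.0857]
orientation: [-180.0, -0.0, -95.4]
force: [1.2, -2.1, 0.6]
opening: 0.0117
gripper_force: 30.0
```

Request:
send_rows(
  deltas=[
    [[0,0,0],0],
    [[0,0,0],0],
    [[0,0,0],0],
    [[0,0,0],0],
    [[0,0,0],0],
  ],
  gripper=0.5,
)

```text
clock: 12.07
tool_pos: [0.546, -0.3241, 0.0853]
orientation: [180.0, 0.0, -95.4]
force: [-0.8, 0.5, 0.4]
opening: 0.0395
gripper_force: 0.0
```

Request:
send_rows(
  deltas=[
    [[0,0,-0.02],0],
    [[0,0,-0.05],0],
    [[0,0,-0.09],0],
    [[0,0,-0.13],0],
    [[0,0,-0.16],0],
  ],
)

```text
clock: 12.48
tool_pos: [0.5465, -0.3245, 0.216]
orientation: [-179.9, -0.0, -95.4]
force: [-0.2, 0.1, 1.0]
opening: 0.044
gripper_force: 0.0
```

```bash
python3 -c "
from h import *
to(.640,-.135,.215,-91)"
```

```text
t 12.48 [ 0.5465 -0.3245  0.216 ] [-1.7991e+02 -4.0000e-02 -9.5440e+01] F [-0.2  0.1  1. ] op 0.044 0.0
shares [np.float64(-0.2469), np.float64(-0.0939), np.float64(0.0013)] turn -0.0493
```

Request:
send_rows(
  deltas=[
    [[-0.04,-0.015,0],-0.01],
    [[-0.08,-0.03,0],-0.02],
    [[-0.12,-0.05,0],-0.03],
    [[-0.16,-0.065,0],-0.04],
    [[-0.2,-0.08,0],-0.05],
  ],
)

```text
clock: 12.9
tool_pos: [0.6255, -0.1696, 0.2135]
orientation: [-180.0, 0.0, -90.9]
force: [0.5, -0.4, 0.3]
opening: 0.0439
gripper_force: 0.0
```

Request:
send_rows(
  deltas=[
    [[-0.02,-0.008,0],0],
    [[-0.035,-0.014,0],0],
    [[-0.04,-0.016,0],0],
    [[-0.04,-0.016,0],0],
    [[-0.04,-0.016,0],0],
  ],
)

```text
clock: 13.32
tool_pos: [0.638, -0.1399, 0.2132]
orientation: [180.0, -0.0, -91.0]
force: [-0.2, -0.4, -0.6]
opening: 0.0441
gripper_force: 0.0
```

Run:
```python
from h import *
p=ctrl.snapshot('wrist'); to(.646,-.122,.0855,-91)
q=proj(p,[.646,-.128,.03])[0].astype(int); print(q)
y0,x0=max(q[1]-60,0),max(q[0]-90,0); print(x0,y0)
v=p["color"][y0:y0+150,x0:x0+200]; cv2.imwrite("pics/w4.png",(cv2.resize(v,None,fx=4,fy=4,interpolation=cv2.INTER_NEAREST)[...,::-1].clip(0,100)*2.5).astype(np.uint8))
np.savez("w4",**{k:p[k] for k in("color","vertical_fov","cx","cy","rvec","tvec")})
```

```text
t 13.37 [ 0.6379 -0.1403  0.2133] [179.98  -0.   -91.01] F [-0.4  0.6 -0.1] op 0.044 0.0
shares [np.float64(-0.023), np.float64(-0.0097), np.float64(0.1597)] turn -0.0001
[307 245]
217 185
```

View pics/w4.png

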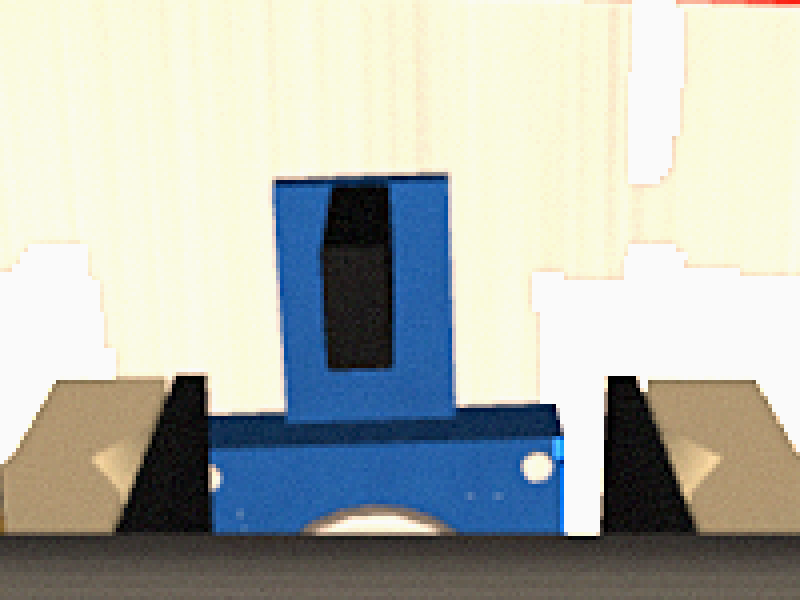

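The wrist crop shows the tongue end corners at crop (274,180) and (450,176), the handle top centred at (359,307), and screws at (214,478) and (537,467).

Run:
```python
from h import *
p=dict(np.load("w4.npz")); f=lambda c,z:(w(p,(217+c[0]/4,185+c[1]/4),z)*1000)[:2]
a,b=f((274,180),.006),f((450,176),.006);c,d=f((288,422),.006),f((455,415),.006);s,t=f((214,478),.018),f((537,467),.018);h=f((359,307),.048)
e=lambda v:np.degrees(np.arctan2(v[1],v[0]))
print(a,b,c,d,s,t,h)
print("end",(a+b)/2,"head edge",e(a-b)+90,"tongue",e((c+d)/2-(a+b)/2),"screws",e(s-t)+90,np.linalg.norm(s-t))
```

```text
[ 664.02056372 -133.7491096 ] [ 628.6215311  -134.04418209] [663.09223633 -80.95470257] [627.91755333 -82.01089737] [677.60003018 -74.12942674] [611.62705836 -75.57239655] [ 646.0577956 -121.5218132]
end [ 646.32104741 -133.89664585] head edge 90.47758416010294 tongue 90.89209861005631 screws 91.25298130189097 65.98875035357754
```

Request:
send_rows(
  deltas=[
    [[-0.0233,-0.0097,0.02],-0.022],
    [[-0.0233,-0.0097,0.06],-0.022],
    [[-0.0233,-0.0097,0.1],-0.022],
    [[-0.0233,-0.0097,0.135],-0.022],
    [[-0.0233,-0.0097,0.15],-0.022],
  ],
)

```text
clock: 13.78
tool_pos: [0.6439, -0.1221, 0.0894]
orientation: [179.7, 0.0, -89.1]
force: [-1.0, -0.6, 0.2]
opening: 0.0438
gripper_force: 0.0
```

```bash
python3 -c "
from h import *
to(.6461,-.1218,.0855,-89)"
```

```text
t 13.78 [ 0.6439 -0.1221  0.0894] [ 1.797e+02  1.000e-02 -8.911e+01] F [-1.  -0.6  0.2] op 0.0438 0.0
shares [np.float64(-0.0003), np.float64(-0.0028), np.float64(0.0049)] turn -0.0012
```

Request:
send_rows(
  deltas=[
    [[0,0,0.004],0],
    [[0,0,0.008],0],
    [[0,0,0.0095],0],
    [[0,0,0.0095],0],
    [[0,0,0.0095],0],
  ],
)

```text
clock: 14.2
tool_pos: [0.6473, -0.1209, 0.0874]
orientation: [-179.9, 0.0, -89.0]
force: [-0.5, 0.2, 0.4]
opening: 0.0435
gripper_force: 0.0
```

Request:
send_rows(
  deltas=[
    [[0,0,0],0],
    [[0,0,0],0],
    [[0,0,0],0],
    [[0,0,0],0],
    [[0,0,0],0],
  ],
  gripper=0.0,
)

```text
clock: 14.62
tool_pos: [0.6465, -0.1208, 0.0859]
orientation: [-180.0, 0.0, -89.0]
force: [-0.6, -0.1, 0.1]
opening: 0.0162
gripper_force: 0.0
```

Request:
send_rows(
  deltas=[
    [[0,0,0],0],
    [[0,0,0],0],
    [[0,0,0],0],
    [[0,0,0],0],
    [[0,0,0],0],
  ],
)

```text
clock: 15.03
tool_pos: [0.6466, -0.1208, 0.0858]
orientation: [-180.0, 0.0, -89.0]
force: [0.0, -0.1, 1.0]
opening: 0.0118
gripper_force: 30.0
```

```bash
python3 -c "
from h import *
tr(-212,-52)"
```

```text
track xy -374.2 -133.3 Ft -0.1 -0.0
t 15.03 [ 0.6466 -0.1208  0.0858] [-179.99    0.    -88.98] F [ 0.  -0.1  1. ] op 0.0118 29.99624401330948
shares [np.float64(-0.2129), np.float64(0.0782), np.float64(0.0003)] turn 0.0719
```

Request:
send_rows(
  deltas=[
    [[-0.015,0.009,0],0.008],
    [[-0.045,0.027,0],0.024],
    [[-0.08,0.049,0],0.042],
    [[-0.115,0.07,0],0.06],
    [[-0.141,0.0864,0],0.072],
  ],
)

```text
clock: 15.45
tool_pos: [0.5743, -0.0082, 0.0858]
orientation: [-180.0, -0.0, -95.6]
force: [0.8, -1.4, -0.9]
opening: 0.0117
gripper_force: 30.0
```

Request:
send_rows(
  deltas=[
    [[0,0,0],0],
    [[0,0,0],0],
    [[0,0,0],0],
    [[0,0,0],0],
    [[0,0,0],0],
  ],
)

```text
clock: 15.87
tool_pos: [0.5757, -0.0097, 0.0858]
orientation: [-180.0, 0.0, -95.5]
force: [-1.7, 2.4, 2.6]
opening: 0.0122
gripper_force: 30.0
```

```bash
python3 -c "
from h import *
tr(-180,-52)"
```

```text
track xy -270.4 -52.2 Ft 2.2 1.9
t 15.87 [ 0.5757 -0.0097  0.0858] [-179.99    0.    -95.49] F [-1.7  2.4  2.6] op 0.0122 30.011192858219147
shares [np.float64(-0.113), np.float64(0.0004), np.float64(0.0002)] turn -0.0004
```

Request:
send_rows(
  deltas=[
    [[-0.01,0.0003,-0.0002],0],
    [[-0.03,0.0003,-0.0003],0],
    [[-0.045,0.0003,-0.0003],0],
    [[-0.06,0.0003,-0.0003],0],
    [[-0.07,0.0003,-0.0003],0],
  ],
)

```text
clock: 16.28
tool_pos: [0.5807, 0.0475, 0.0858]
orientation: [180.0, -0.0, -95.4]
force: [0.1, -2.1, -0.2]
opening: 0.0123
gripper_force: 30.0
```

Request:
send_rows(
  deltas=[
    [[-0.007,0,0],0],
    [[-0.014,0,0],0],
    [[-0.021,0,0],0],
    [[-0.028,0,0],0],
    [[-0.035,0,0],0],
  ],
)

```text
clock: 16.7
tool_pos: [0.583, 0.0747, 0.0858]
orientation: [180.0, -0.0, -95.5]
force: [-0.1, -1.8, -2.1]
opening: 0.0118
gripper_force: 30.0
```

```bash
python3 -c "
from h import *
tr(-120,-52);print(ctrl.get_obs()['moment'])"
```

```text
track xy -185.6 -51.4 Ft -1.8 -0.0
t 16.7 [0.583  0.0747 0.0858] [ 1.7998e+02 -1.0000e-02 -9.5470e+01] F [-0.1 -1.8 -2.1] op 0.0118 29.996390640735626
shares [np.float64(-0.082), np.float64(-0.0007), np.float64(0.0003)] turn -0.0002
[-0.42739703  0.05453034  0.02022559]
```

Clean so far. Continuing.

Request:
send_rows(
  deltas=[
    [[-0.007,-0.0004,0],0],
    [[-0.014,-0.0006,0],0],
    [[-0.021,-0.0006,0],0],
    [[-0.028,-0.0006,0],0],
    [[-0.035,-0.0006,0],0],
  ],
)

```text
clock: 17.12
tool_pos: [0.586, 0.1026, 0.0858]
orientation: [180.0, -0.0, -95.5]
force: [-2.0, -1.7, -0.8]
opening: 0.0118
gripper_force: 30.0
```

```bash
python3 -c "
from h import *
tr(-120,-52);print(ctrl.get_obs()['moment'])"
```

```text
track xy -157.6 -51.8 Ft -1.9 1.8
t 17.12 [0.586  0.1026 0.0858] [ 1.7997e+02 -2.0000e-02 -9.5460e+01] F [-2.  -1.7 -0.8] op 0.0118 30.001813173294067
shares [np.float64(-0.047), np.float64(-0.0002), np.float64(0.0003)] turn -0.0001
[-0.60062456  0.5079716   0.08274289]
```

Request:
send_rows(
  deltas=[
    [[-0.007,0.0004,0],0],
    [[-0.014,0.0005,0],0],
    [[-0.021,0.0005,0],0],
    [[-0.028,0.0005,0],0],
    [[-0.035,0.0005,0],0],
  ],
)

```text
clock: 17.53
tool_pos: [0.5886, 0.1307, 0.0859]
orientation: [-180.0, 0.0, -95.5]
force: [0.2, -1.3, -3.0]
opening: 0.012
gripper_force: 30.0
```

Request:
send_rows(
  deltas=[
    [[-0.002,0,0],0],
    [[-0.004,0,0],0],
    [[-0.006,0,0],0],
    [[-0.008,0,0],0],
    [[-0.01,0,0],0],
  ],
)

```text
clock: 17.95
tool_pos: [0.5892, 0.138, 0.0859]
orientation: [180.0, -0.0, -95.5]
force: [-1.4, -1.6, -1.8]
opening: 0.012
gripper_force: 30.0
```

Request:
send_rows(
  deltas=[
    [[-0.001,0,0],0],
    [[-0.002,0,0],0],
    [[-0.003,0,0],0],
    [[-0.004,0,0],0],
    [[-0.004,0,0],0],
  ],
)

```text
clock: 18.37
tool_pos: [0.5896, 0.1413, 0.0859]
orientation: [180.0, 0.0, -95.5]
force: [-0.2, 0.2, -2.5]
opening: 0.0117
gripper_force: 30.0
```

```bash
python3 -c "
from h import *
tr(-120,-52);print(ctrl.get_obs()['moment'])"
```

```text
track xy -118.7 -51.7 Ft 0.2 0.2
t 18.37 [0.5896 0.1413 0.0859] [180.     0.   -95.46] F [-0.2  0.2 -2.5] op 0.0117 29.997857809066772
shares [np.float64(0.0016), np.float64(-0.0004), np.float64(0.0004)] turn -0.0001
[-0.26971338  0.19872662  0.01473434]
```

Request:
send_rows(
  deltas=[
    [[-0.0015,0,0],0],
    [[-0.003,0,0],0],
    [[-0.0045,0,0],0],
    [[-0.006,0,0],0],
    [[-0.007,0,0],0],
  ],
)

```text
clock: 18.78
tool_pos: [0.5902, 0.147, 0.086]
orientation: [-180.0, 0.0, -95.5]
force: [-0.2, -2.4, -2.7]
opening: 0.0122
gripper_force: 30.0
```

Request:
send_rows(
  deltas=[
    [[-0.001,0,0],0],
    [[-0.002,0,0],0],
    [[-0.003,0,0],0],
    [[-0.004,0,0],0],
    [[-0.005,0,0],0],
  ],
)

```text
clock: 19.2
tool_pos: [0.5905, 0.1509, 0.086]
orientation: [-180.0, 0.0, -95.5]
force: [-0.2, -1.4, -2.7]
opening: 0.0118
gripper_force: 30.0
```

Request:
send_rows(
  deltas=[
    [[-0.001,0,0],0],
    [[-0.002,0,0],0],
    [[-0.003,0,0],0],
    [[-0.004,0,0],0],
    [[-0.004,0,0],0],
  ],
)

```text
clock: 19.62
tool_pos: [0.5908, 0.1542, 0.086]
orientation: [-180.0, 0.0, -95.5]
force: [-0.2, -0.3, -3.0]
opening: 0.0121
gripper_force: 30.0
```

Request:
send_rows(
  deltas=[
    [[-0.001,0,0],0],
    [[-0.002,0,0],0],
    [[-0.003,0,0],0],
    [[-0.004,0,0],0],
    [[-0.004,0,0],0],
  ],
)

```text
clock: 20.03
tool_pos: [0.5911, 0.1573, 0.0859]
orientation: [-180.0, 0.0, -95.5]
force: [-1.0, -0.8, -2.9]
opening: 0.0117
gripper_force: 30.0
```

This one has passed the catch point by 6 mm without resistance, so it clears. I'll continue to the stop.

Request:
send_rows(
  deltas=[
    [[-0.005,0,0],0],
    [[-0.01,0,0],0],
    [[-0.015,0,0],0],
    [[-0.02,0,0],0],
    [[-0.025,0,0],0],
  ],
)

```text
clock: 20.45
tool_pos: [0.5931, 0.1777, 0.0859]
orientation: [-180.0, 0.0, -95.4]
force: [0.4, -1.1, -2.9]
opening: 0.012
gripper_force: 30.0
```

Request:
send_rows(
  deltas=[
    [[-0.005,0,0],0],
    [[-0.01,0,0],0],
    [[-0.015,0,0],0],
    [[-0.02,0,0],0],
    [[-0.025,0,0],0],
  ],
)

```text
clock: 20.87
tool_pos: [0.5949, 0.1974, 0.086]
orientation: [-180.0, 0.0, -95.5]
force: [-0.1, -1.4, -3.2]
opening: 0.0124
gripper_force: 30.0
```

```bash
python3 -c "
from h import *
tr(-40,-52);print(ctrl.get_obs()['moment'])"
```

```text
track xy -62.3 -51.7 Ft -1.4 -0.0
t 20.87 [0.5949 0.1974 0.086 ] [-180.      0.    -95.46] F [-0.1 -1.4 -3.2] op 0.0124 29.997065663337708
shares [np.float64(-0.0279), np.float64(-0.0004), np.float64(0.0005)] turn -0.0001
[-0.453736    0.15191852 -0.01629935]
```

Request:
send_rows(
  deltas=[
    [[-0.003,0,0],0],
    [[-0.006,0,0],0],
    [[-0.009,0,0],0],
    [[-0.012,0,0],0],
    [[-0.014,0,0],0],
  ],
)

```text
clock: 21.28
tool_pos: [0.596, 0.2084, 0.086]
orientation: [-180.0, 0.0, -95.5]
force: [-0.2, -1.1, -3.1]
opening: 0.0121
gripper_force: 30.0
```

Request:
send_rows(
  deltas=[
    [[-0.001,0,0],0],
    [[-0.002,0,0],0],
    [[-0.003,0,0],0],
    [[-0.004,0,0],0],
    [[-0.005,0,0],0],
  ],
)

```text
clock: 21.7
tool_pos: [0.5963, 0.2121, 0.086]
orientation: [180.0, -0.0, -95.5]
force: [-0.8, -2.1, -2.6]
opening: 0.012
gripper_force: 30.0
```

Request:
send_rows(
  deltas=[
    [[-0.001,0,0],0],
    [[-0.002,0,0],0],
    [[-0.003,0,0],0],
    [[-0.003,0,0],0],
    [[-0.003,0,0],0],
  ],
)

```text
clock: 22.12
tool_pos: [0.5966, 0.2147, 0.086]
orientation: [-180.0, 0.0, -95.5]
force: [-0.2, -0.3, -2.9]
opening: 0.012
gripper_force: 30.0
```

Request:
send_rows(
  deltas=[
    [[-0.001,0,0],0],
    [[-0.002,0,0],0],
    [[-0.003,0,0],0],
    [[-0.004,0,0],0],
    [[-0.004,0,0],0],
  ],
)

```text
clock: 22.53
tool_pos: [0.5969, 0.2179, 0.086]
orientation: [-180.0, 0.0, -95.5]
force: [0.2, 0.4, -3.1]
opening: 0.0116
gripper_force: 30.0
```

Request:
send_rows(
  deltas=[
    [[-0.0005,0,0],0],
    [[-0.001,0,0],0],
    [[-0.0015,0,0],0],
    [[-0.002,0,0],0],
    [[-0.002,0,0],0],
  ],
)

```text
clock: 22.95
tool_pos: [0.5971, 0.2193, 0.086]
orientation: [-180.0, 0.0, -95.5]
force: [-0.1, -1.0, -2.8]
opening: 0.0114
gripper_force: 30.0
```

Request:
send_rows(
  deltas=[
    [[-0.0005,0,0],0],
    [[-0.001,0,0],0],
    [[-0.0015,0,0],0],
    [[-0.002,0,0],0],
    [[-0.0025,0,0],0],
  ],
)

```text
clock: 23.37
tool_pos: [0.5971, 0.2207, 0.086]
orientation: [180.0, -0.1, -95.5]
force: [-0.4, -6.9, -0.6]
opening: 0.0116
gripper_force: 30.0
```

The force rose to 7 N at TCP track x ≈ -39, so the carrier is home against the stop. I'll release and lift.

Request:
send_rows(
  deltas=[
    [[0.0003,0,0],0],
    [[0.0003,0,0],0],
    [[0.0003,0,0],0],
    [[0.0003,0,0],0],
    [[0.0003,0,0],0],
  ],
  gripper=0.45,
)

```text
clock: 23.78
tool_pos: [0.5974, 0.2214, 0.0862]
orientation: [-180.0, 0.0, -95.4]
force: [-0.1, 0.3, 0.3]
opening: 0.0371
gripper_force: 0.0
```

Request:
send_rows(
  deltas=[
    [[0,0,-0.01],0],
    [[0,0,-0.04],0],
    [[0,0,-0.08],0],
    [[0,0,-0.12],0],
    [[0,0,-0.16],0],
  ],
)

```text
clock: 24.2
tool_pos: [0.5971, 0.2209, 0.216]
orientation: [-180.0, -0.0, -95.4]
force: [0.5, 0.1, -0.9]
opening: 0.0393
gripper_force: 0.0
```

Request:
send_rows(
  deltas=[
    [[0.04,0,-0.03],0],
    [[0.09,0,-0.05],0],
    [[0.14,0,-0.05],0],
    [[0.19,0,-0.05],0],
    [[0.24,0,-0.05],0],
  ],
)

```text
clock: 24.62
tool_pos: [0.5785, 0.0285, 0.2554]
orientation: [-179.9, 0.1, -95.4]
force: [1.4, -0.3, -0.9]
opening: 0.0392
gripper_force: 0.0
```

Run:
```python
from h import *
p=ctrl.snapshot("top"); q=ctrl.snapshot("scene")
v=np.hstack([p["color"][140:300,80:480][:, :], ]); v=cv2.resize(v,(800,320)); s=cv2.resize(q["color"][160:330,170:570],(660,280)); s=np.hstack([s,np.zeros((280,140,3),np.uint8)])
cv2.imwrite("pics/end.png",np.vstack([v,s])[...,::-1]); print(ctrl.get_obs()["clock"],ctrl.get_obs()["force"])
```

```text
24.7167 [0.46881677 1.61127095 0.09454466]
```

View pics/end.png

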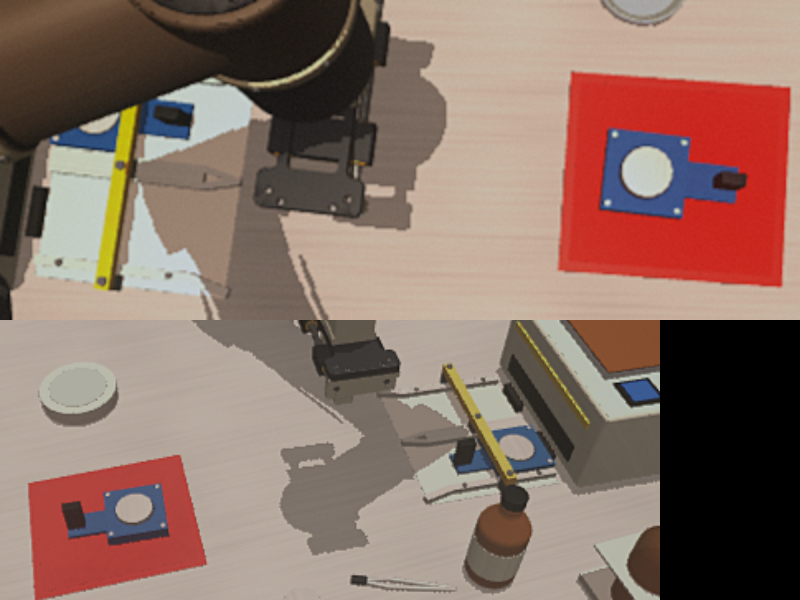

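The picture shows the tall carrier wholly on the red bay. The good one is home under the bar against the stop in the right lane, and the robot is clear.

```bash
python3 -c "
from h import *
print(ctrl.close_job())"
```

```text
the job is handed in; nothing more can be done
None
```

I handed the job in at about 25 s: the carrier that caught on the bar (about 7 N) lies wholly on the red bay, the other cleared and rests against the right lane's stop, and the robot is touching nothing.

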